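Bolt the faucet spout and hold it ready over the laundry faucet

ROBOT

A 6-joint arm with a two-finger parallel gripper is mounted at the origin on the work surface. World frame = base frame: x ahead of the robot, y to its left, z up, the work surface at z = 0. Lengths are in m, angles in degrees, forces in N, time in s.
With the tool pointing down it reaches from about 0.325 to 1 m from the base axis. Payload 5.1 kg.
Tool frame: the origin (TCP) lies midway between the tips of the shut fingers; the grasp point (between the pads) lies 19 mm behind it; z points along the fingers, y is the line along which they close (so a half turn about z gives the same grasp; the last joint's range is limited). The gripper opens to 85 mm and grips with 20 to 120 N. Pads are 22 mm wide; open, the fingers measure 114 mm over their backs; the gripper's body (76 mm by 85 mm) begins 54 mm behind the grasp point. The pads swing forward as they close: fully open they stand 13 mm farther back than shut.
Start: joints at [-81.509, 7.093, 94.555, -0, 78.352, -4.733], TCP at [0.149, -0.633, 0.231] pointing down, gripper open.
Joint ranges: [-149.61, 149.61], [-58.7, 133.49], [1.44, 155.28], [-77.14, 257.14], [18.33, 153.61], [-166.67, 166.67]. Speed limits (degrees/s): [147.25, 147.25, 180, 180, 180, 180].

INTERFACE

Orientations are given as [roll, pitch, yaw] about the fixed x, y, z axes, in that order (R = Rz(yaw) Ry(pitch) Rx(roll)).
In Python, from plant import arm, cams, workorder gives the robot as it stands.
- The arm moves only by the shell command python3 -m pendant 'ROWS' [FORCE]. ROWS is JSON, a list of rows, each a list of 5 numbers: the shift along the world's x, y, z in m, then the turn about the world's z in degrees, then the opening, from 0 (shut) to 1 (fully open). A call has 1 to 5 rows; each row shifts and turns the commanded pose from where the row before left it; what a row does not reach is not made up. A row lasts 1/12 s, in which the tool goes at most 41.7 mm and 7.16 degrees, less where a joint would pass 70% of its speed; a pose out of reach is approached as far as the arm can. A call with a gripper value outside its range is refused whole. The fingers move at their own pace and stop on an object; FORCE is the grip in N (left out, the last holds). Time passes only in rows, so rows that do not move let the fingers close. It gives the time, the measured TCP pose, the force, the opening and the grip force at its end, in the units of the state.
- arm.get_state(): the state, without advancing time (a new reading comes with each control period).
- cams.get_image(name): name is "side" or "top"; returns (picture, depth): 384x512x3 uint8, red, green, blue; 384x512 float32, m along the optical axis (not along the pixel's ray), 0 where there is no reading.
- cams.camera_info(name): a dict with "camera_matrix" (3x3 intrinsics, pixels), "distortion" ([k1, k2, p1, p2, k3] as OpenCV has them; the pictures are not rectified), "rvec" (rotation vector, rad) and "tvec" (3), from world to camera coordinates, as OpenCV has them. Camera axes: x right, y down, z forward; pixel columns grow to the right and rows downward; lengths in m; the calibration is good to about 2 mm. A picture is of the moment at which its call begins. camera_info takes no time and is no camera call.
- workorder.close_job(): hands the job in; it is judged then, once.
The state is a dict: "t": time; "q": joint angles; "qd": joint speeds; "joint_efforts": joint torques, N m; "position": TCP position; "eef_rot": TCP orientation; "force": force on the tool from outside, world axes, zero at the start; "moment": the same for the moment, N m; "grip_width": finger opening in m; "grip_force": force on a finger pad.
Only numpy, scipy, OpenCV 4.12 (cv2) and the standard library are available. Lean on these libraries where they do the work, as an engineer would, in place of code of your own. Each camera call takes 0.05 s, during which the arm holds its last target. There are 200 camera calls.

TASK

Fit the swing spout's cap bolt down through the eye in its hub until the bolt's head sits on the hub, while the spout still stands on the counter. Then pick the spout up by the balance point of its tube and hold it level a few centimetres above the laundry faucet without touching it, the hub straight over the faucet's brass spigot and the outlet pointing out over the basin. Finish while still holding it there, so that the seat can be greased, and leave the other things on the counter and shelf alone.

Things in the scene. Friction and masses are not known exactly. Their poses are not given: they have to be found in the camera images.
- spout: chrome swing spout, 0.43 kg (+-15 %), loose, standing on its hub skirt and outlet. Origin: centre of the hub's underside, z up, x along the tube towards the outlet. Skirt 46 mm across, 18 mm high; barrel 31 mm across up to z = 50 mm with a vertical through hole (eye) 13 mm across. Straight tube 16 mm across at z = 38 mm up to x = 207 mm; outlet at x = 225 mm, 27 mm across, foot at z = 0
- spout_eye (a point): centre of the eye's mouth on top of the spout's hub, 50 mm above the spout's underside; the hole is 13 mm across and vertical
- spout_balance (a point): balance point of the spout with the bolt fitted: on the tube's axis, 64 mm from the hub's axis, 38 mm above the spout's underside; the tube is 16 mm across here. x along the tube towards the outlet, z up
- spout_outlet (a point): centre of the outlet's lower end, 225 mm along x from the hub's axis, level with the hub's underside
- cap_bolt: cap bolt, 0.08 kg, loose, standing upright in the bushing, head up. Origin: tip of the shank; z along the bolt towards the head. Brass shank 10 mm across and 46 mm long with a tapered tip, then a ringed chrome head 22 mm across and 32 mm tall (z = 46 to 78 mm), which rests on the bushing's top
- bolt_shoulder (a point): underside of the bolt's head, on its axis, 46 mm above the bolt's tip; it meets the top of the hub when the bolt is home
- bushing: white PVC pipe bushing, loose, 42 mm across (50 mm at its collar), 55 mm tall, with a 15 mm bore that the bolt stands in; origin: centre of its underside
- faucet: chrome two-handle faucet without spout, fixed on the white tub's ledge (20 mm above the counter). Origin: centre of its underside, z up, x out over the basin (robot's right), y along the handles. Base 56 x 150 mm; middle boss 46 mm across, 50 mm high, with a brass spigot 28 mm across, 12 mm high on top; levers 55 mm high, reaching 101 mm to either side
- faucet_seat (a point): centre of the top of the faucet's brass spigot, 62 mm above the faucet's underside (82 mm above the counter); x points out over the basin, z up
- pump_dispenser: white plastic pump dispenser, 68 mm across, 182 mm tall, on the stainless shelf; a bystander; origin: centre of its underside
- glass_bottle: empty green glass bottle, 64 mm across, 195 mm tall, on the stainless shelf (70 mm high, to the robot's left); a bystander; origin: centre of its underside
- clothes_peg: wooden clothes peg, 74 mm long, 10 mm high, lying on the counter; a bystander; origin: centre of its underside
- funnel: green plastic funnel standing on its mouth, 110 mm across, 110 mm tall; a bystander; origin: centre of its mouth, on the counter
- wrench: steel wrench lying on the counter near the robot, 190 mm long; a bystander; origin: its middle, at the counter
- soap_dish: blue soap dish with a yellow bar, 85 x 120 mm, 30 mm high; a bystander; origin: centre of its underside

How it is judged (in metres and radians):
On the way, in this order (a step that is already met when the one before it is completed fails the run):
1. the bolt's head sits on the hub, its shank through the eye, while the spout stands on the counter (distance between bolt_shoulder and spout_eye below 0.0045 m and angle between the z axis of cap_bolt and the z axis of spout, either way round below 0.1 rad and z of cap_bolt in the frame of spout below 0.012 m and height (world z) of spout below 0.005 m and angle between spout's own z axis and vertical below 0.06 rad), for 0.3 s.
2. the spout is lifted by the balance point of its tube, clear of the counter (height (world z) of spout above 0.03 m and height (world z) of spout_outlet above 0.015 m and contact force between the fingers and spout above 0.5 N and x of the grasp point in the frame of spout_balance between -0.022 and 0.022 m), for 0.2 s.
At the end, for the whole second after the job is handed in: Fingers hold the tube within 22 mm of the balance point; spout at rest, level to 0.1 rad, underside 10 to 75 mm above the spigot top, not touching the faucet, hub within 12 mm of its axis, outlet over the basin within 0.2 rad; bolt home (4.5 mm); bushing upright; bystanders unmoved (20 mm) (z of spout in the frame of faucet_seat between 0.01 and 0.075 m and horizontal distance between spout and faucet_seat below 0.012 m and angle between spout's own z axis and vertical below 0.1 rad and angle between the x axis of spout and the x axis of faucet, either way round below 0.2 rad and x of spout_outlet in the frame of faucet_seat above 0.15 m and distance between bolt_shoulder and spout_eye below 0.0045 m and x of the grasp point in the frame of spout_balance between -0.022 and 0.022 m and contact force between the fingers and spout above 0.5 N and contact force between spout and faucet below 0.3 N and linear speed of spout below 0.03 m/s and angular speed of spout below 0.15 rad/s and angle between bushing's own z axis and vertical below 0.15 rad); the arm keeps its last pose, push and grip.
It fails at once if a bystander on the counter or shelf is moved by more than 20 mm (distance of any of pump_dispenser, glass_bottle, clothes_peg, funnel, wrench, soap_dish from where it was at the start of the episode above 0.02 m).
It fails at once if the spout, or what is held, touches the faucet (contact force between any of spout, the arm, the fingers, cap_bolt and faucet above 2 N).
It fails at once if the spout is tipped over (angle between spout's own z axis and vertical above 0.5 rad).
It also fails if it takes over 72 s, if anything falls off the work surface, if the arm or the gripper's body presses on something with over 40 N, if the wrist force passes 120 N, or if a joint passes its speed limit or range.

## Working session

There is one attempt and no reset: what is moved stays moved. The work goes in short steps, Python scripts to look and compute and a shell command to move; the robot and the scene stay as the last step left them, time stands still between calls to the robot, and variables do not carry over. Pictures are saved under pics/ and viewed, at most 10 in all, crops included, and the job is handed in when it is done.

```bash
mkdir -p pics; ls; cat > h.py <<'E'
import numpy as np,cv2,sys
from plant import arm,cams
def cal(n):
    i=cams.camera_info(n);K=np.array(i["camera_matrix"],float);D=np.array(i["distortion"],float)
    R=cv2.Rodrigues(np.array(i["rvec"],float))[0];t=np.array(i["tvec"],float).ravel();return K,D,R,t
def ray(n,uv):
    K,D,R,t=cal(n);p=cv2.undistortPoints(np.array(uv,float).reshape(-1,1,2),K,D).reshape(-1,2)
    return -R.T@t,np.c_[p,np.ones(len(p))]@R
def plane(n,uv,z):
    c,d=ray(n,uv);return c+d*((z-c[2])/d[:,2])[:,None]
def cloud(n,dep):
    v,u=np.mgrid[:dep.shape[0],:dep.shape[1]];uv=np.c_[u.ravel(),v.ravel()]
    c,d=ray(n,uv);P=c+d*dep.ravel()[:,None];P[dep.ravel()==0]=np.nan;return P.reshape(*dep.shape,3)
def shot(n,name):
    im,d=cams.get_image(n);cv2.imwrite(f"pics/{name}.png",im[:,:,::-1]);np.save(f"pics/{name}.npy",d);return im,d
E
python3 - <<'E'
from h import *
for n in("side","top"):
    shot(n,n+"0");K,D,R,t=cal(n);print(n,-R.T@t,R[2],K[0,0])
print(arm.get_state())
E
```

```text
pics
side [0.42088281 0.66882457 0.83077135] [ 0.12557876 -0.61186063 -0.78093312] 365.4762111300666
top [0.44472085 0.06895645 1.22396037] [ 0.08421569  0.01867392 -0.99627255] 396.63468306770875
{'t': 0.1, 'q': array([-8.15093314e+01,  7.13028798e+00,  9.46262505e+01,  5.62164539e-04,
        7.83531977e+01, -4.73261042e+00]), 'qd': array([-0.01500172, -0.08327075, -0.16881507,  0.10055636,  0.03797635,
       -0.02215633]), 'joint_efforts': array([ 1.03201255e-03, -4.24930286e+01, -3.66653645e+01, -1.87148123e-05,
        3.93491282e-03, -6.16451231e-06]), 'position': array([ 0.14857705, -0.63221835,  0.23017005]), 'eef_rot': array([-1.79890683e+02, -9.60235514e-03,  1.32231559e+01]), 'force': array([-0.18449159, -0.38478244, -0.40968942]), 'moment': array([0.02096379, 0.02514157, 0.03849684]), 'grip_force': 0.0, 'grip_width': 0.08556130873137897}
```

View pics/top0.png

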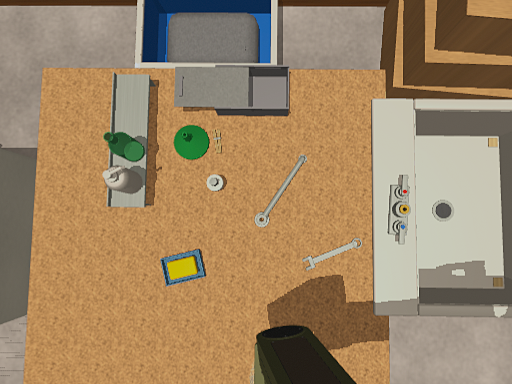

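View pics/side0.png

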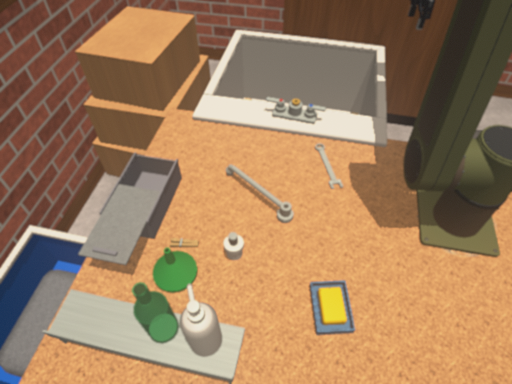

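Top view: bushing with bolt at (215,183), spout hub at (262,220) and outlet at (304,159), faucet at (401,210). In the side view the bolt is at (234,243), the hub at (286,212) and the faucet at (295,106). I'll enlarge crops to pick exact points.

```bash
python3 - <<'E'
import cv2,numpy as np
T=cv2.imread("pics/top0.png");S=cv2.imread("pics/side0.png")
def c(I,x,y,w=50,h=37):return cv2.resize(I[y-h//2:y+h//2,x-w//2:x+w//2],(400,288),interpolation=cv2.INTER_CUBIC)
cv2.imwrite("pics/crop0.png",np.vstack([np.hstack([c(T,215,183),c(T,262,220)]),np.hstack([c(T,400,209),c(T,300,160)])]))
cv2.imwrite("pics/crop1.png",np.vstack([np.hstack([c(S,234,243),c(S,286,212)]),np.hstack([c(S,295,106),c(S,234,172)])]))
E
```

```text
(no output)
```

View pics/crop0.png

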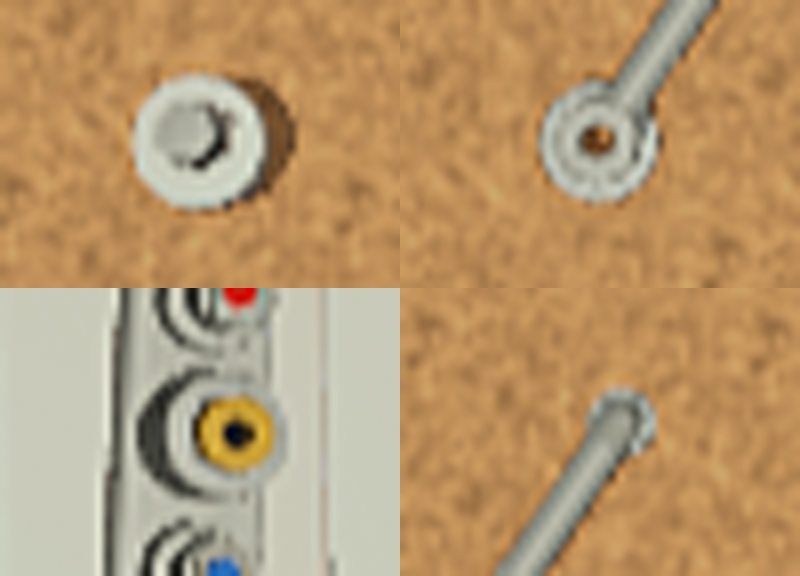

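View pics/crop1.png

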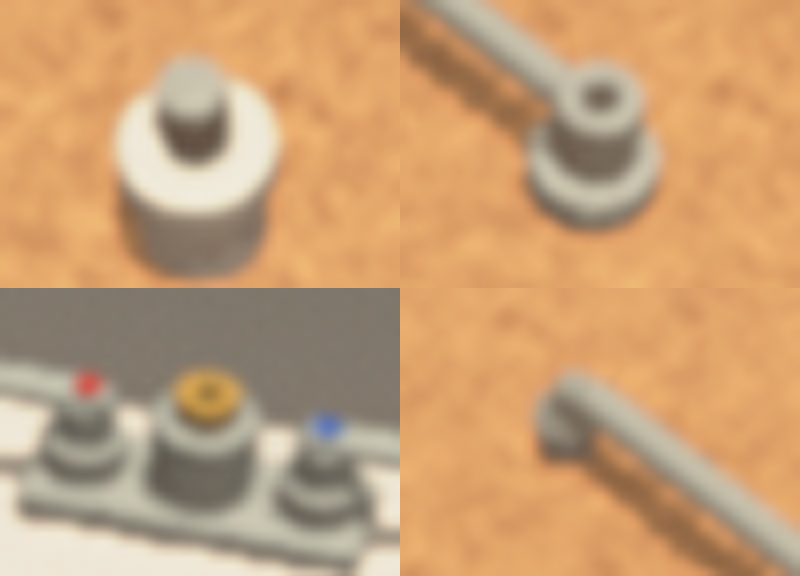

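Crops: bolt head top about (185,135) top and (193,86) side; eye (197,138) and (201,96); spigot (237,146) and (208,103). Next I triangulate these and check the heights.

```bash
cat >> h.py <<'E'
def cr(x,y,cx,cy):return [x-25+(cx+.5)/8-.5,y-18+(cy+.5)/8-.5]
def tri(a,b):
    c1,d1=ray("top",[a]);c2,d2=ray("side",[b]);d1=d1[0];d2=d2[0]
    s=np.linalg.lstsq(np.c_[d1,-d2],c2-c1,rcond=None)[0];p=c1+s[0]*d1;q=c2+s[1]*d2;return (p+q)/2,np.linalg.norm(p-q)
E
python3 - <<'E'
from h import *
np.set_printoptions(precision=4,suppress=True)
A={"bolt .087":(cr(215,183,185,135),cr(234,243,193,86),.087),"eye .05":(cr(262,220,197,138),cr(286,212,201,96),.05),"seat .082":(cr(400,209,237,146),cr(295,106,208,103),.082)}
for k,(a,b,z) in A.items():print(k,*tri(a,b),plane("top",[a],z)[0],plane("side",[b],z)[0])
# tube axis: points on the tube centre line, z=.046 top
im=cv2.imread("pics/top0.png");
print("outlet",plane("top",[cr(300,160,215,135)],.046)[0])
print("tube lo/hi",plane("top",[cr(262,220,638-400,85),cr(300,160,530-400,555-288),cr(300,160,600-400,455-288)],.042))
h=cv2.cvtColor(im,cv2.COLOR_BGR2HSV)
for n,m in(("red",((h[...,0]<6)|(h[...,0]>174))&(h[...,1]>180)),("blue",(abs(h[...,0].astype(int)-108)<10)&(h[...,1]>150))):
    v,u=np.nonzero(m[170:250,380:420]);uv=[u.mean()+380,v.mean()+170];print(n,len(u),uv,plane("top",[uv],.075)[0])
E
```

```text
bolt .087 [0.5735 0.2287 0.0916] 0.0025275358401234955 [0.5728 0.2292 0.087 ] [0.5758 0.226  0.087 ]
eye .05 [0.4679 0.088  0.0544] 0.0006658401178771492 [0.4677 0.0881 0.05  ] [0.4685 0.0847 0.05  ]
seat .082 [ 0.5021 -0.3197  0.0869] 0.002143049547737977 [ 0.5013 -0.3215  0.082 ] [ 0.5037 -0.3262  0.082 ]
outlet [ 0.65  -0.03   0.046]
tube lo/hi [[ 0.4877  0.0732  0.042 ]
 [ 0.6004  0.0012  0.042 ]
 [ 0.6385 -0.0247  0.042 ]]
red 8 [np.float64(404.5), np.float64(191.0)] [ 0.5532 -0.3256  0.075 ]
blue 14 [np.float64(402.64285714285717), np.float64(223.71428571428572)] [ 0.4587 -0.3188  0.075 ]
```

```bash

python3 -m pendant '[[0.017,0.0345,0,0.7,1],[0.017,0.0345,0,0.7,1],[0.017,0.0345,0,0.7,1],[0.017,0.0345,0,0.7,1],[0.017,0.0345,0,0.7,1]]' 40 >/dev/null
python3 -m pendant '[[0.017,0.0345,0,0.7,1],[0.017,0.0345,0,0.7,1],[0.017,0.0345,0,0.7,1],[0.017,0.0345,0,0.7,1],[0.017,0.0345,0,0.7,1]]' >/dev/null
python3 -m pendant '[[0.017,0.0345,0,0.7,1],[0.017,0.0345,0,0.7,1],[0.017,0.0345,0,0.7,1],[0.017,0.0345,0,0.7,1],[0.017,0.0345,0,0.7,1]]'
python3 -m pendant '[[0.017,0.0345,0,0.7,1],[0.017,0.0345,0,0.7,1],[0.017,0.0345,0,0.7,1],[0.017,0.0345,0,0.7,1],[0.017,0.0345,0,0.7,1]]' >/dev/null
python3 -m pendant '[[0.017,0.0345,0,0.7,1],[0.017,0.0345,0,0.7,1],[0.017,0.0345,0,0.7,1],[0.017,0.034,0,0.7,1],[0.016,0.034,0,0.7,1]]' 
python3 -m pendant '[[0,0,0,0,1],[0,0,0,0,1]]'
python3 - <<'E'
from h import *
shot("side","side1")
E
```

```text
t: 1.35
position: [0.4038, -0.1133, 0.2311]
eef_rot: [180.0, -0.0, 23.7]
force: [0.0, -0.5, 0.8]
grip_width: 0.0848
grip_force: 0.0
t: 2.18
position: [0.5729, 0.2307, 0.2305]
eef_rot: [-180.0, 0.1, 30.8]
force: [0.0, -1.1, 0.7]
grip_width: 0.0856
grip_force: 0.0
t: 2.35
position: [0.5725, 0.2301, 0.23]
eef_rot: [-180.0, 0.1, 30.9]
force: [-0.4, -0.0, 0.1]
grip_width: 0.0854
grip_force: 0.0
```

View pics/side1.png

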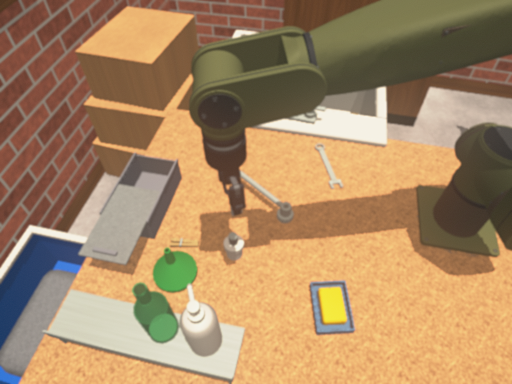

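The gripper stands right over the bolt (fingers at (237,205), bolt at (234,243)). Going down and closing.

```bash

python3 -m pendant '[[0,-0.0005,-0.035,0,1],[0,-0.0005,-0.035,0,1],[0,0,-0.035,0,1],[0,0,-0.03,0,1],[0,0,-0.01,0,1]]' 30
python3 -m pendant '[[0,0,-0.015,0,1],[0,0,-0.012,0,1],[0,0,0,0,1],[0,0,0,0,0],[0,0,0,0,0]]'
python3 -m pendant '[[0,0,0,0,0],[0,0,0,0,0],[0,0,0,0,0],[0,0,0,0,0],[0,0,0,0,0]]'
```

```text
t: 2.82
position: [0.5686, 0.2251, 0.0807]
eef_rot: [-179.9, 0.5, 30.6]
force: [-1.2, -1.1, -1.6]
grip_width: 0.0852
grip_force: 0.0
t: 3.23
position: [0.5737, 0.2278, 0.061]
eef_rot: [180.0, -0.1, 30.7]
force: [0.1, -0.0, 0.3]
grip_width: 0.0639
grip_force: 0.0
t: 3.65
position: [0.5732, 0.2279, 0.06]
eef_rot: [180.0, -0.1, 30.7]
force: [-0.0, -1.4, 2.5]
grip_width: 0.0208
grip_force: 30.2
```

Bolt gripped (20.8 mm, 30 N). Lifting straight up, then carrying it to above the hub.

```bash

python3 -m pendant '[[0,0,0.01,0,0],[0,0,0.015,0,0],[0,0,0.015,0,0],[0,0,0.015,0,0],[0,0,0.01,0,0]]'
python3 -m pendant '[[-0.01,-0.013,0.01,0,0],[-0.02,-0.027,0,0,0],[-0.02,-0.027,0,0,0],[-0.02,-0.027,0,0,0],[-0.02,-0.027,0,0,0]]'
python3 -m pendant '[[-0.01,-0.013,0,0,0],[-0.005,-0.006,0,0,0],[0,0,0,0,0],[0,0,0,0,0],[0,0,0,0,0]]'
cat > look.py <<'E'
from h import *
tag=sys.argv[1];im,d=shot("side","s"+tag);it,dt=shot("top","t"+tag)
c=lambda I,x,y:cv2.resize(I[y-28:y+28,x-25:x+25,::-1],(400,448),interpolation=cv2.INTER_CUBIC)
cv2.imwrite(f"pics/c{tag}.png",np.hstack([c(im,286,200),c(it,262,215)]))
np.set_printoptions(precision=4,suppress=True);s=arm.get_state();print(s["position"],s["eef_rot"],s["grip_width"])
E
python3 look.py 2
```

```text
t: 4.07
position: [0.5731, 0.228, 0.1264]
eef_rot: [180.0, -0.1, 30.7]
force: [0.4, 0.5, -0.6]
grip_width: 0.0209
grip_force: 30.0
t: 4.48
position: [0.4814, 0.1059, 0.1343]
eef_rot: [-180.0, 0.0, 30.8]
force: [-0.3, -1.4, -1.2]
grip_width: 0.0208
grip_force: 30.0
t: 4.9
position: [0.4684, 0.0884, 0.1347]
eef_rot: [180.0, -0.0, 30.8]
force: [1.4, 0.7, -1.3]
grip_width: 0.0208
grip_force: 30.0
[0.4683 0.0885 0.1345] [-179.9951   -0.013    30.786 ] 0.021360699221087437
```

View pics/c2.png

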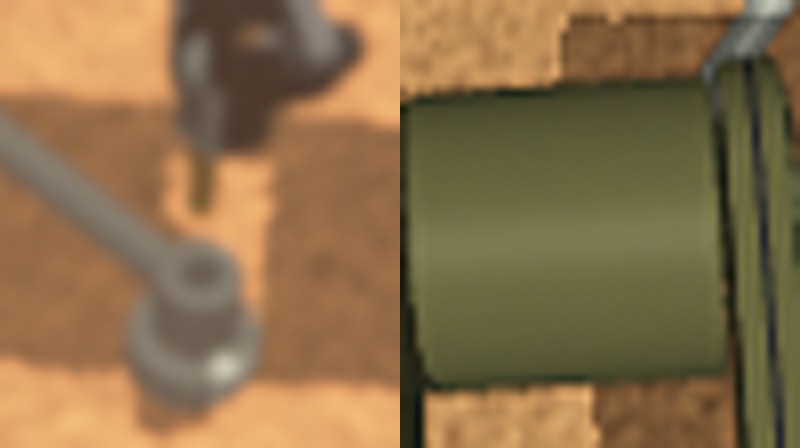

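The tip shows at crop (201,210) and the eye at (201,270) in the side crop. The top view is blocked by the wrist. I'll compare the two in side-camera coordinates.

```bash
python3 - <<'E'
from h import *
np.set_printoptions(precision=4,suppress=True)
f=lambda cx,cy:[286-25+(cx+.5)/8-.5,200-28+(cy+.5)/8-.5]
print("eye",plane("side",[f(201,270)],.05),"tip",plane("side",[f(201,212),f(203,160)],.0835))
im=cv2.imread("pics/s2.png");d=np.load("pics/s2.npy")
h=cv2.cvtColor(im,cv2.COLOR_BGR2HSV)
P=cloud("side",d)
for v in range(188,212):print(v,h[v,283:290].tolist()[2:5], P[v,286],P[v,285])
E
```

```text
eye [[0.4686 0.0839 0.05  ]] tip [[0.4703 0.0859 0.0835]
 [0.4732 0.0644 0.0835]]
188 [[13, 68, 102], [13, 60, 102], [13, 61, 105]] [0.4704 0.1043 0.1465] [0.4735 0.0969 0.1369]
189 [[15, 76, 110], [13, 60, 106], [15, 59, 103]] [0.4701 0.1046 0.143 ] [0.4732 0.0979 0.1342]
190 [[14, 100, 117], [16, 77, 109], [14, 68, 108]] [0.471  0.0924 0.1243] [0.4737 0.0898 0.1205]
191 [[16, 131, 123], [16, 107, 114], [16, 104, 120]] [0.4708 0.0917 0.1195] [0.4732 0.0922 0.1196]
192 [[16, 143, 134], [17, 135, 117], [16, 131, 138]] [0.4705 0.0921 0.1161] [0.4731 0.0909 0.114 ]
193 [[16, 145, 137], [17, 145, 118], [16, 145, 146]] [0.4702 0.0928 0.113 ] [0.4729 0.091  0.1101]
194 [[16, 146, 136], [17, 146, 119], [16, 145, 148]] [0.4699 0.0934 0.1098] [0.4726 0.0914 0.1066]
195 [[16, 144, 135], [17, 145, 121], [15, 145, 151]] [0.4697 0.0928 0.1051] [0.4723 0.0926 0.1042]
196 [[16, 146, 133], [17, 147, 123], [15, 143, 159]] [0.4695 0.0929 0.1011] [0.472  0.0931 0.1008]
197 [[16, 144, 138], [17, 147, 132], [15, 142, 171]] [0.4694 0.0906 0.0942] [0.4719 0.0919 0.0951]
198 [[15, 144, 168], [15, 145, 162],
[... 619 characters left out ...]
0472] [0.4712 0.0789 0.0486]
205 [[15, 59, 112], [16, 61, 109], [16, 56, 113]] [0.4684 0.0775 0.043 ] [0.471  0.0786 0.0437]
206 [[16, 63, 109], [15, 61, 108], [15, 59, 113]] [0.4681 0.0777 0.0389] [0.4707 0.0793 0.0403]
207 [[16, 57, 116], [16, 55, 116], [16, 55, 120]] [0.4677 0.0791 0.0362] [0.4706 0.0771 0.0329]
208 [[17, 51, 129], [16, 49, 129], [18, 51, 131]] [0.4662 0.0954 0.0539] [0.4689 0.0943 0.0516]
209 [[19, 48, 133], [18, 48, 134], [18, 49, 134]] [0.4656 0.099  0.0545] [0.4682 0.0995 0.0543]
210 [[16, 54, 127], [17, 53, 126], [17, 51, 126]] [0.4653 0.0995 0.0507] [0.4679 0.1    0.0507]
211 [[15, 58, 114], [16, 60, 115], [16, 59, 112]] [0.4651 0.0986 0.045 ] [0.4677 0.0991 0.045 ]
```

Depth and ray both put the bolt about 2 mm too far in +y and 1–1.5 mm too far in +x. I'll correct that and lower it slowly, watching the force.

```bash

python3 -m pendant '[[-0.001,-0.002,0,0,0],[0,0,-0.008,0,0],[0,0,-0.008,0,0],[0,0,-0.008,0,0],[0,0,-0.004,0,0]]'
python3 -m pendant '[[0,0,0,0,0],[0,0,-0.003,0,0],[0,0,-0.003,0,0],[0,0,-0.003,0,0],[0,0,0,0,0]]'
python3 - <<'E'
from h import *
im,d=shot("side","s3");cv2.imwrite("pics/c3.png",cv2.resize(im[165:215,255:320,::-1],(780,600),interpolation=cv2.INTER_CUBIC))
E
```

```text
t: 5.42
position: [0.4655, 0.0857, 0.1041]
eef_rot: [-179.9, 0.2, 30.7]
force: [0.2, -0.4, -1.3]
grip_width: 0.021
grip_force: 30.0
t: 5.83
position: [0.4664, 0.0857, 0.0968]
eef_rot: [-180.0, 0.0, 30.7]
force: [0.2, -0.4, -1.2]
grip_width: 0.0211
grip_force: 30.0
```

View pics/c3.png

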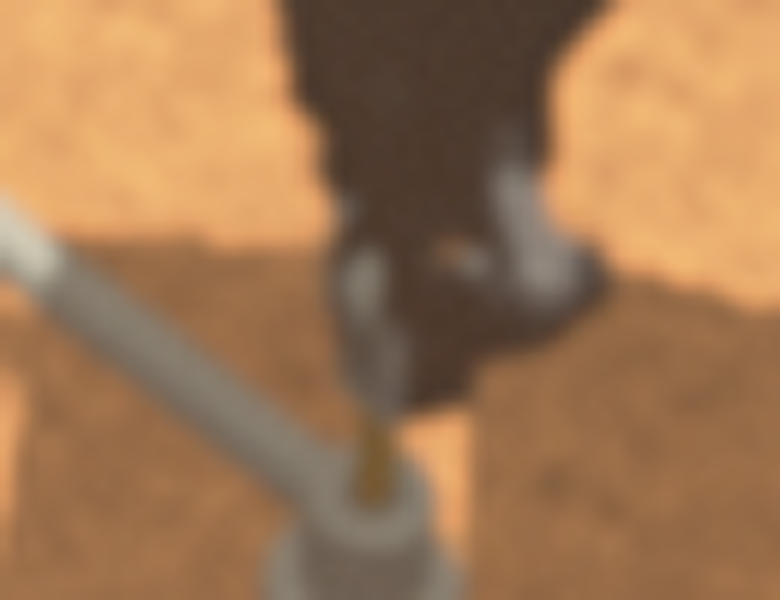

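The tip has gone into the eye (shank meets the mouth at (372,505)) with no force. Continuing down.

```bash

python3 -m pendant '[[0,0,-0.003,0,0],[0,0,-0.003,0,0],[0,0,-0.003,0,0],[0,0,-0.003,0,0],[0,0,0,0,0]]'
python3 -m pendant '[[0,0,-0.004,0,0],[0,0,-0.004,0,0],[0,0,-0.004,0,0],[0,0,-0.003,0,0],[0,0,0,0,0]]'
```

```text
t: 6.3
position: [0.4661, 0.0857, 0.0844]
eef_rot: [-180.0, 0.1, 30.7]
force: [0.6, 0.4, -1.1]
grip_width: 0.021
grip_force: 30.0
t: 6.72
position: [0.466, 0.0857, 0.0693]
eef_rot: [-180.0, 0.1, 30.7]
force: [-0.7, -0.0, -0.5]
grip_width: 0.0211
grip_force: 30.0
```

```bash

python3 -m pendant '[[0,0,-0.004,0,0],[0,0,-0.004,0,0],[0,0,-0.003,0,0],[0,0,0,0,0],[0,0,0,0,0]]'
python3 -m pendant '[[0,0,-0.002,0,0],[0,0,-0.001,0,0],[0,0,0,0,0],[0,0,0,0,0],[0,0,0,0,0]]'
```

```text
t: 7.13
position: [0.4665, 0.0857, 0.059]
eef_rot: [-180.0, 0.0, 30.7]
force: [0.5, 0.0, 0.4]
grip_width: 0.0212
grip_force: 30.0
t: 7.55
position: [0.4667, 0.0857, 0.0564]
eef_rot: [180.0, -0.0, 30.7]
force: [0.5, -0.5, -0.5]
grip_width: 0.0208
grip_force: 30.0
```

```bash

python3 -m pendant '[[0,0,-0.001,0,0],[0,0,-0.001,0,0],[0,0,0,0,0],[0,0,0,0,0.4],[0,0,0,0,1]]'
python3 -m pendant '[[0,0,0,0,1],[0,0,0,0,1],[0,0,0,0,1],[0,0,0.005,0,1],[0,0,0.015,0,1]]'
python3 -m pendant '[[0,0,0.025,0,1],[0,0,0.035,0,1],[0,0,0.035,0,1],[-0.02,0.03,0.01,0,1],[-0.02,0.035,0,0,1]]'
python3 -m pendant '[[-0.02,0.035,0,0,1],[-0.02,0.035,0,0,1],[-0.02,0.035,0,0,1],[0,0.03,0,0,1],[0,0,0,0,1]]'
python3 look.py 4
python3 - <<'E'
import cv2,numpy as np
a=cv2.imread("pics/t4.png");b=cv2.imread("pics/c4.png")
cv2.imwrite("pics/v4.png",np.hstack([cv2.resize(a[140:252,220:320],(400,448)),b[:,:400]]))
E
```

```text
t: 7.97
position: [0.4668, 0.0857, 0.0543]
eef_rot: [180.0, -0.0, 30.7]
force: [0.3, -0.2, -0.3]
grip_width: 0.0444
grip_force: 0.0
t: 8.38
position: [0.4647, 0.0856, 0.0725]
eef_rot: [-179.9, 0.3, 30.7]
force: [-0.7, -0.5, -0.5]
grip_width: 0.0855
grip_force: 0.0
t: 8.8
position: [0.4296, 0.1507, 0.1849]
eef_rot: [179.8, -0.5, 30.5]
force: [0.8, 1.1, -0.8]
grip_width: 0.0852
grip_force: 0.0
t: 9.22
position: [0.3655, 0.2896, 0.1802]
eef_rot: [-179.9, -0.1, 31.0]
force: [-0.6, -0.5, -0.7]
grip_width: 0.0853
grip_force: 0.0
[0.3663 0.2865 0.1796] [179.9776   0.0003  30.8721] 0.08513342054878098
```

View pics/v4.png

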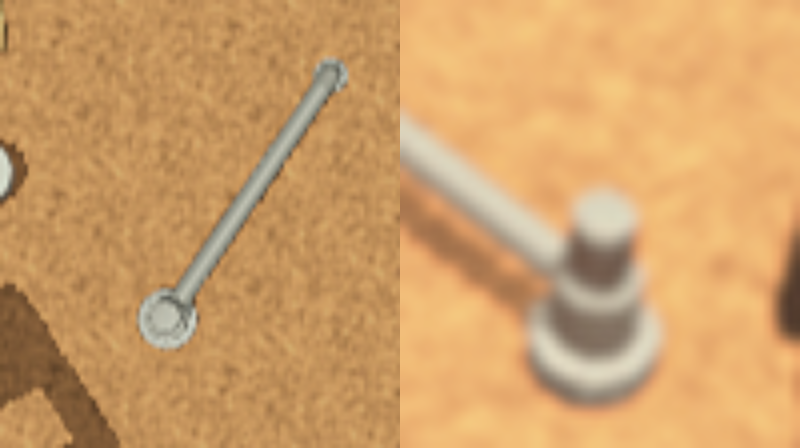

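The bolt head sits flat on the hub in both views: head at (167,318) in the left panel, head on the barrel with no gap in the right. Now I take the tube's line for the balance grasp.

```bash
python3 - <<'E'
from h import *
np.set_printoptions(precision=4,suppress=True)
f=lambda x,y:[220+(x+.5)/4-.5,140+(y+.5)/4-.5]
p=plane("top",[f(197,283),f(325,82),f(250,200)],.040)
d=p[1]-p[0];print(p,np.degrees(np.arctan2(d[1],d[0])))
h=plane("top",[f(168,319)],.018);b=plane("top",[f(165,316)],.082);print("hub",h,"bolt",b)
d=d/np.linalg.norm(d);foot=p[0]+d*((h[0]-p[0])[:2]@d[:2]);print("foot",foot,"balance",foot+.064*d)
E
```

```text
[[ 0.4933  0.0657  0.04  ]
 [ 0.6459 -0.0288  0.04  ]
 [ 0.556   0.0268  0.04  ]] -31.754570948869333
hub [[0.4666 0.0873 0.018 ]] bolt [[0.4676 0.0885 0.082 ]]
foot [0.4643 0.0836 0.04  ] balance [0.5187 0.0499 0.04  ]
```

```bash

python3 -m pendant '[[0.0155,-0.0234,0,-6.4,1],[0.0155,-0.0234,0,-6.4,1],[0.0155,-0.0234,0,-6.4,1],[0.0155,-0.0234,0,-6.4,1],[0.0155,-0.0234,0,-6.4,1]]' 70 >/dev/null
python3 -m pendant '[[0.0155,-0.0234,0,-6.4,1],[0.0155,-0.0234,0,-6.4,1],[0.0155,-0.0234,0,-6.4,1],[0.0155,-0.0234,0,-6.4,1],[0.0155,-0.0234,0,-6.4,1]]'
python3 -m pendant '[[0,0,-0.02,0,1],[0,0,-0.02,0,1],[0,0,0,0,1],[0,0,0,0,1],[0,0,0,0,1]]'
```

```text
t: 10.15
position: [0.522, 0.0488, 0.1794]
eef_rot: [180.0, -0.0, -33.7]
force: [-0.3, -0.1, -0.1]
grip_width: 0.0856
grip_force: 0.0
t: 10.57
position: [0.5219, 0.0511, 0.1402]
eef_rot: [-180.0, -0.0, -33.3]
force: [0.9, 0.9, -0.0]
grip_width: 0.0855
grip_force: 0.0
```

```bash

python3 -m pendant '[[-0.001,0.001,-0.02,0,1],[0,0,-0.025,0,1],[0,0,-0.025,0,1],[0,0,-0.02,0,1],[0,0,-0.015,0,1]]'
python3 -m pendant '[[0,0,-0.01,0,1],[0,0,-0.006,0,1],[0,0,0,0,1],[0,0,0,0,1],[0,0,0,0,0.3]]'
python3 -m pendant '[[0,0,0,0,0],[0,0,0,0,0],[0,0,0,0,0],[0,0,0,0,0],[0,0,0,0,0]]'
python3 -m pendant '[[0,0,0,0,0],[0,0,0,0,0]]'
```

```text
t: 10.98
position: [0.5208, 0.0529, 0.0342]
eef_rot: [-180.0, -0.0, -33.2]
force: [0.9, -0.7, -0.3]
grip_width: 0.0854
grip_force: 0.0
t: 11.4
position: [0.5219, 0.0528, 0.0198]
eef_rot: [-179.9, -0.1, -33.3]
force: [1.2, 0.5, 1.1]
grip_width: 0.0761
grip_force: 0.0
t: 11.82
position: [0.5207, 0.0526, 0.0187]
eef_rot: [180.0, -0.0, -33.3]
force: [-0.7, -0.3, 0.3]
grip_width: 0.0141
grip_force: 68.3
t: 11.98
position: [0.5207, 0.0526, 0.0187]
eef_rot: [180.0, -0.0, -33.3]
force: [-2.7, -0.7, 4.4]
grip_width: 0.0139
grip_force: 68.1
```

```bash

python3 -m pendant '[[0,0,0.005,0,0],[0,0,0.01,0,0],[0,0,0.015,0,0],[0,0,0.015,0,0],[0,0,0.015,0,0]]'
python3 -m pendant '[[0,0,0.02,0,0],[0,0,0.02,0,0],[0,0,0.015,0,0],[0,0,0.01,0,0],[0,0,0,0,0]]'
python3 -m pendant '[[0,0,0.01,0,0],[0,0,0,0,0],[0,0,0,0,0]]'
python3 look.py 5
```

```text
t: 12.4
position: [0.5196, 0.0529, 0.0782]
eef_rot: [179.9, 0.1, -33.3]
force: [0.8, 0.4, -5.8]
grip_width: 0.0136
grip_force: 68.3
t: 12.82
position: [0.5219, 0.0528, 0.1458]
eef_rot: [-179.9, -0.2, -33.3]
force: [1.3, -0.7, -5.7]
grip_width: 0.0141
grip_force: 68.4
t: 13.07
position: [0.5204, 0.0527, 0.1528]
eef_rot: [180.0, 0.0, -33.3]
force: [0.1, -1.0, -5.0]
grip_width: 0.0139
grip_force: 68.4
[0.52   0.0527 0.1522] [179.9412   0.0912 -33.2773] 0.013859279039234944
```

View pics/s5.png

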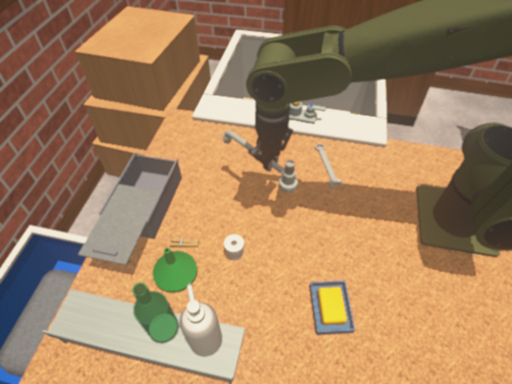

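The spout is held level (hub (289,180), outlet (226,135)). Swinging it over to the faucet.

```bash

python3 -m pendant '[[-0.001,-0.01,0,-1,0],[-0.001,-0.02,0,-3,0],[-0.001,-0.022,0,-3,0],[-0.001,-0.022,0,-3,0],[-0.001,-0.022,0,-3,0]]'
python3 -m pendant '[[-0.001,-0.022,0,-3,0],[-0.001,-0.022,0,-3,0],[-0.001,-0.022,0,-3,0],[-0.001,-0.022,0,-3,0],[-0.001,-0.022,0,-3,0]]'
python3 -m pendant '[[-0.001,-0.022,0,-3,0],[-0.001,-0.022,0,-3,0],[-0.001,-0.022,0,-3,0],[-0.001,-0.022,0,-3,0],[-0.001,-0.022,0,-3,0]]'
python3 -m pendant '[[-0.001,-0.022,0,-3,0],[-0.001,-0.022,0,-3,0],[-0.001,-0.022,0,-3,0],[-0.001,-0.022,0,-3,0],[-0.001,-0.015,0,-3,0]]'
python3 -m pendant '[[-0.002,-0.008,0,-2,0],[-0.001,-0.005,0,-1,0],[0,0,0,0,0],[0,0,0,0,0],[0,0,0,0,0]]'
python3 look.py 6
python3 - <<'E'
import cv2,numpy as np
a=cv2.imread("pics/s6.png");b=cv2.imread("pics/t6.png")
cv2.imwrite("pics/v6.png",np.hstack([cv2.resize(a[40:140,240:340],(400,400),interpolation=cv2.INTER_CUBIC),cv2.resize(b[150:250,380:480],(400,400),interpolation=cv2.INTER_CUBIC)]))
E
```

```text
t: 13.58
position: [0.515, -0.0446, 0.1526]
eef_rot: [179.9, 0.0, -46.4]
force: [0.4, 0.0, -5.5]
grip_width: 0.0138
grip_force: 68.6
t: 14.0
position: [0.5098, -0.1548, 0.1526]
eef_rot: [179.9, 0.0, -61.5]
force: [0.7, 0.5, -5.0]
grip_width: 0.0139
grip_force: 68.6
t: 14.42
position: [0.5047, -0.2647, 0.1525]
eef_rot: [179.9, 0.0, -76.5]
force: [0.7, 1.2, -5.5]
grip_width: 0.0137
grip_force: 68.6
t: 14.83
position: [0.4996, -0.3686, 0.1524]
eef_rot: [179.9, -0.0, -91.5]
force: [-0.7, 0.2, -5.2]
grip_width: 0.014
grip_force: 68.6
t: 15.25
position: [0.4976, -0.3784, 0.1531]
eef_rot: [180.0, 0.0, -94.2]
force: [-0.1, 0.2, -5.2]
grip_width: 0.0136
grip_force: 68.6
[ 0.4978 -0.3784  0.1533] [179.9951   0.0143 -94.2042] 0.01397411563724564
```

View pics/v6.png

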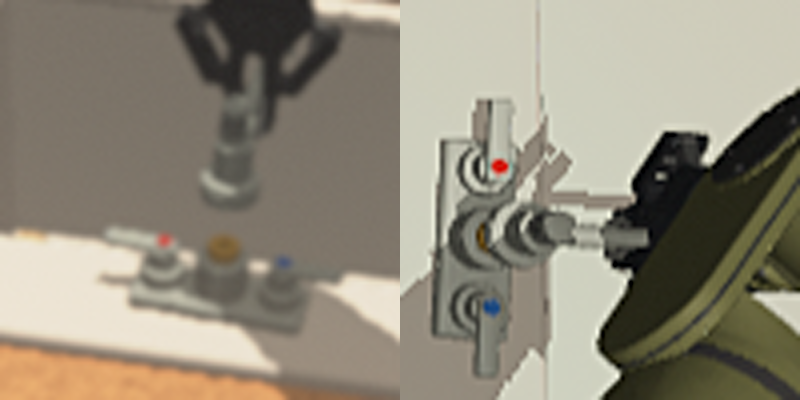

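Hub hangs over the spigot: the side panel has the skirt at (230,180) above brass at (224,246). The top panel has the bolt head near (557,228) and brass partly hidden at (482,238). Checking with numbers.

```bash
python3 - <<'E'
from h import *
np.set_printoptions(precision=4,suppress=True)
s=lambda x,y:[240+(x+.5)/4-.5,40+(y+.5)/4-.5]
t=lambda x,y:[380+(x-400+.5)/4-.5,150+(y+.5)/4-.5]
print("head top",plane("top",[t(557,228)],.2155),"seat side",plane("side",[s(224,246)],.082),"skirt side",plane("side",[s(230,180)],.1515))
P=cloud("top",np.load("pics/t6.npy"));Q=P[195:215,400:430].reshape(-1,3)
for n,lo,hi in(("head",.205,.225),("skirt",.14,.156)):
    q=Q[(Q[:,2]>lo)&(Q[:,2]<hi)];print(n,len(q),q.mean(0),q.min(0),q.max(0))
S=cloud("side",np.load("pics/s6.npy"))[55:95,285:308].reshape(-1,3)
for lo,hi in((.13,.15),(.155,.18),(.19,.22)):
    q=S[(S[:,2]>lo)&(S[:,2]<hi)&(abs(S[:,1]+.32)<.04)];print(lo,len(q),np.median(q,0),q.min(0),q.max(0)) if len(q) else 0
r=plane("top",[t(499,167),t(491,307)],.075);d=r[0]-r[1];print("faucet yaw",np.degrees(np.arctan2(-d[0],d[1])))
E
```

```text
head top [[ 0.5007 -0.3129  0.2155]] seat side [[ 0.503  -0.3226  0.082 ]] skirt side [[ 0.5026 -0.3149  0.1515]]
head 65 [ 0.5002 -0.3129  0.2157] [ 0.4899 -0.3239  0.2051] [ 0.51   -0.3037  0.2205]
skirt 96 [ 0.5025 -0.3031  0.1511] [ 0.4838 -0.3314  0.1407] [ 0.5219 -0.2919  0.1557]
0.13 53 [ 0.4997 -0.298   0.1437] [ 0.481  -0.3202  0.1364] [ 0.5247 -0.2901  0.1499]
0.155 77 [ 0.5004 -0.3054  0.1676] [ 0.4839 -0.3511  0.155 ] [ 0.5222 -0.2946  0.1797]
0.19 76 [ 0.5037 -0.3102  0.2085] [ 0.4942 -0.3265  0.1905] [ 0.5149 -0.3037  0.2192]
faucet yaw -94.15423798683318
```

All consistent: faucet yaw −94.2°, spout level, hub 8 mm short in y.

```bash

python3 -m pendant '[[0,-0.003,0,0,0],[0,-0.003,-0.003,0,0],[0,-0.002,-0.003,0,0],[0,0,0,0,0],[0,0,0,0,0]]'
python3 -m pendant '[[0,0,0,0,0],[0,0,0,0,0],[0,0,0,0,0],[0,0,0,0,0],[0,0,0,0,0]]'
python3 - <<'E'
from h import *
im,d=shot("top","t7");P=cloud("top",d);Q=P[190:220,395:435].reshape(-1,3);q=Q[(Q[:,2]>.2)&(Q[:,2]<.22)];print(len(q),q.mean(0),arm.get_state()["qd"].round(2))
from plant import workorder
if abs(q.mean(0)[1]+.321)<.006 and abs(q.mean(0)[0]-.5015)<.006: print(workorder.close_job())
E
```

```text
t: 15.77
position: [0.4974, -0.3872, 0.1467]
eef_rot: [180.0, 0.0, -94.3]
force: [-0.5, -0.4, -5.8]
grip_width: 0.0138
grip_force: 68.6
t: 16.18
position: [0.4977, -0.3873, 0.1474]
eef_rot: [-180.0, -0.0, -94.3]
force: [0.8, 0.3, -5.9]
grip_width: 0.0137
grip_force: 68.6
71 [ 0.50049643 -0.3218285   0.20977739] [-0.09  0.04  0.03 -0.03  0.08 -0.41]
the job is handed in; nothing more can be done
None
```

The job is handed in at about 16 s of the 72 s: the bolt is home in the hub, and by the last depth reading the arm holds the spout level about 46 mm above the spigot, hub within about 2 mm of its axis and outlet out over the basin; the hand-in returned no verdict.

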